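# Stow the bottle and the oblong can behind the rack's rail

## Robot

A 6-joint arm with a two-finger parallel gripper is mounted at the origin on the work surface. World frame = base frame: x ahead of the robot, y to its left, z up, the work surface at z = 0. Lengths are in m, angles in rad, forces in N, time in s.
With the tool pointing down it reaches from about 0.3 to 0.875 m from the base axis. Payload 6.4 kg.
Tool frame: the origin (TCP) lies midway between the tips of the shut fingers; the grasp point (between the pads) lies 19 mm behind it; z points along the fingers, y is the line along which they close (so a half turn about z gives the same grasp; the last joint's range is limited). The gripper opens to 85 mm and grips with 20 to 120 N. Pads are 22 mm wide; open, the fingers measure 114 mm over their backs; the gripper's body (76 mm by 85 mm) begins 54 mm behind the grasp point. The pads swing forward as they close: fully open they stand 13 mm farther back than shut.
Start: joints at [0.975, 0.181, 1.607, -0, 1.354, -0.206], TCP at [0.218, 0.532, 0.231] pointing down, gripper open.
Joint ranges: [-2.99, 2.99], [-0.89, 2.07], [0.3, 2.58], [-1.14, 4.28], [0, 2.63], [-3.12, 3.12]. Speed limits (rad/s): [2.57, 2.57, 3.01, 3.14, 3.14, 3.14].

## Interface

Orientations are given as a unit quaternion [w, x, y, z].
In Python, from bench import ctrl gives the robot as it stands. The module is installed in compiled form; this text tells all that it offers.
- The arm moves only by the tool move_arm, never from a script. Its argument "plan" is one flat list of numbers, 6 for each row, row after row: the shift along the world's x, y, z in units of 50 mm (1.0 is 50 mm), then the turn, a rotation vector about the world's x, y, z in rad. A call has 1 to 10 rows; each row is the pose to reach, as a shift and turn from the pose commanded when the call began; what a row does not reach only later rows make up. A row lasts 1/8 s, in which the tool goes at most 62.5 mm and 10.7 degrees, less where a joint would pass 70% of its speed; a pose out of reach is approached as far as the arm can. A call with a gripper value outside its range is refused whole. "grip" is the finger opening in mm, from 0 to 85.4, set as the call begins (left out, the last holds). The fingers move at their own pace and stop on an object; the grip force is fixed at half the most. Time passes only in rows, so rows that repeat a pose let the fingers close. It gives the time, the measured TCP pose, the force, the opening and the grip force at its end, in the units of the state.
- ctrl.get_obs(): the state, without advancing time (a new reading comes with each control period).
- ctrl.camera(name): name is "scene" or "top" or "wrist"; returns a dict with "pixels" (400x640x3 uint8, red, green, blue), "fx", "fy", "cx", "cy" (pixels), "origin" and "attitude" of the camera in the world. Camera axes: x right, y down, z forward; pixel columns grow to the right and rows downward; lengths in m; the calibration is good to about 2 mm. A picture is of the moment at which its call begins. There is no depth.
- ctrl.hand_in(): hands the job in; it is judged then, once.
The state is a dict: "time_s": time; "q": joint angles; "dq": joint speeds; "joint_efforts": joint torques, N m; "eef_pos": TCP position; "eef_rot": TCP orientation; "wrist_force": force on the tool from outside, world axes, zero at the start; "torque": the same for the moment, N m; "opening": opening from 0.0 (shut) to 1.0 (fully open); "grasp_force": force on a finger pad.
Only numpy, scipy, OpenCV 4.12 (cv2) and the standard library are available. Lean on these libraries where they do the work, as an engineer would, in place of code of your own. Each camera call takes 0.05 s, during which the arm holds its last target. There are 200 camera calls.

## Task

The water cart is about to be wheeled away, so put the loose round white bottle and the loose oblong tin can away in the free spaces of the bottle rack, behind its rail: both standing upright on the tray, the can with its broad side along the rail. Set both down, do not drop them, and leave the two containers already in the rack and the two pipe fittings on the deck where they are.

Things in the scene. Friction and masses are not known exactly. Their poses are not given: they have to be found in the camera images.
- rack: Fixed stainless bottle rack, 112 mm deep (its x), 424 long (its y). Origin: centre of its footprint, at deck height; x points from the front rail (robot's side) to the back bars, y along the rack, z up. Tray floor 30 mm above the deck. Clear space on the tray: x -48 to +48, y -208 to +208 mm. Upper edges above the deck: front rail 83, end plates 100, back bars 118 mm. Place and yaw vary.
- rail (a point): Middle of the rack's front retaining rail, at the upper edge of its top bar: 51 mm in front of the rack's middle (its x = -51 mm), 83 mm above the deck. The rail is two 6 mm round bars along the rack's y.
- bottle: Loose round white plastic bottle with paper label standing on the deck, full, 0.3 to 0.6 kg. Body 66 mm diameter up to 100 mm, sloping in to the neck at 120 mm; grey ribbed cap, a firm grip, 44 mm diameter, from 124 to 152 mm above its base. Origin: centre of its underside, z up its axis.
- can: Loose oblong tin can with buff label standing on the deck at any yaw, full, 0.35 to 0.65 kg: 50 mm thick (its x), 108 mm broad (its y, too long to fit across the rack), body 130 mm high; on top a black screw cap, 32 mm diameter, 18 high, 28 mm from the middle towards +y. Grip it across the 50 mm. Origin: centre of its underside, z up.
- slim: Slim amber glass bottle standing in the rack, 44 mm diameter, 115 mm high. Leave it there. It stands about 45 mm to one side of the rack's middle, the jug 45 mm to the other; sides vary. The free space between it and the end plate on its side (about 141 mm long) is the wider one. Origin: centre of its underside.
- jug: Oblong white plastic jug with looped handle and grey cap standing in the rack, 120 mm broad (its y, along the rack), 60 mm thick, 103 mm high. Leave it there. The free space between it and the end plate on its side is about 103 mm long. Origin: centre of its underside.
- valve: White plastic ball valve with a red bar handle lying loose on the deck, 110 mm long, 72 mm high. Origin: centre of its underside, x along its bore. Leave it there.
- tee: White plastic pipe tee lying loose on the deck, 104 mm long (x), branch towards its +y reaching 54 mm, 42 mm high. Origin: on the deck below the crossing. Leave it there.
Mind the look-alikes: they are no part of the job. What is shaped like the slim but blue is not meant. Leave any yellow look-alike of the can alone.

How it is judged:
By the outcome, as a careful person would: the job done as asked, in the order asked, and still so for the second after the job is handed in, with the robot touching nothing.
It also fails if it takes over 54 s, if anything falls off the work surface, if the arm or the gripper's body presses on something with over 40 N, if the wrist force passes 120 N, or if a joint passes its speed limit or range.

## Working session

There is one attempt and no reset: what is moved stays moved. The work goes in short steps, Python scripts to look and compute and a tool call to move; the robot and the scene stay as the last step left them, time stands still between calls to the robot, and variables do not carry over. Pictures are saved under pics/ and viewed, at most 10 in all, crops included, and the job is handed in when it is done.

Besides the shell and the picture viewer there is one more tool, called as name(argument=value, ...), one argument or row to a line, values as JSON. move_arm: Moves the arm, as the interface text tells. Its arguments: {"type":"object","properties":{"plan":{"type":"array"},"grip":{"type":"number"}},"required":["plan"]}

```bash
mkdir -p pics; cat > h.py <<'E'
import numpy as np,cv2,pickle
from scipy.spatial.transform import Rotation as R
def rot(a):
    a=np.array(a,float)
    return a if a.shape==(3,3) else R.from_quat(a,scalar_first=True).as_matrix()
def ray(c,u,v):
    d=rot(c["attitude"])@np.array([(u-c["cx"])/c["fx"],(v-c["cy"])/c["fy"],1]);return np.array(c["origin"]),d/np.linalg.norm(d)
def plane(c,u,v,z):
    o,d=ray(c,u,v);return o+d*(z-o[2])/d[2]
def proj(c,p):
    q=rot(c["attitude"]).T@(np.array(p)-c["origin"]);return np.array([c["fx"]*q[0]/q[2]+c["cx"],c["fy"]*q[1]/q[2]+c["cy"]])
def snap(ctrl,n,tag):
    c=ctrl.camera(n);pickle.dump(c,open(f"{tag}.pkl","wb"));cv2.imwrite(f"pics/{tag}.png",c["pixels"][:,:,::-1]);return c
def load(tag): return pickle.load(open(f"{tag}.pkl","rb"))
E
python3 - <<'E'
from h import *
from bench import ctrl
for n in("scene","top","wrist"):
    c=snap(ctrl,n,n+"0");print(n,c["fx"],c["cx"],c["cy"],c["origin"],c["attitude"])
o=ctrl.get_obs();print(o["time_s"],o["eef_pos"],o["eef_rot"],o["opening"])
E
```

```text
scene 464.7719782025545 328.5819802185593 192.55447752166094 [1.27913859 0.48592696 1.16036495] [-0.15387118  0.45137947  0.82742314 -0.29656564]
top 449.9207948158028 323.4446714809551 197.03923394720607 [0.39046078 0.02003651 1.23989313] [ 0.03912813 -0.70337671  0.70802368 -0.04932211]
wrist 346.6919199108564 314.0180386569781 200.9716827516597 [0.15489636 0.55743005 0.37314859] [0.11344136 0.82294893 0.55161222 0.07490045]
0.15 [0.21823382 0.53152516 0.23058473] [-2.72889107e-04  1.93660789e-01  9.81068307e-01 -6.32812496e-04] 1.0008035382564264
```

View pics/top0.png

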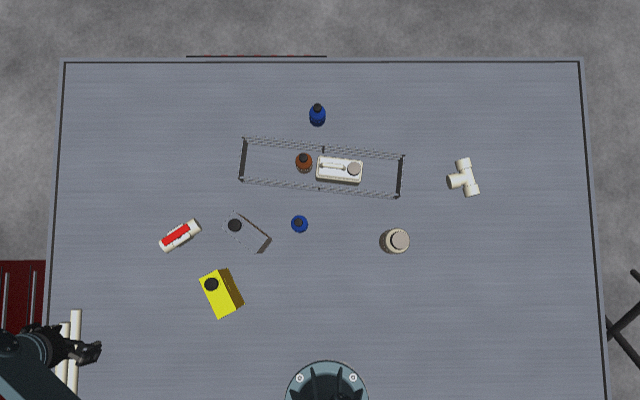

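View pics/scene0.png

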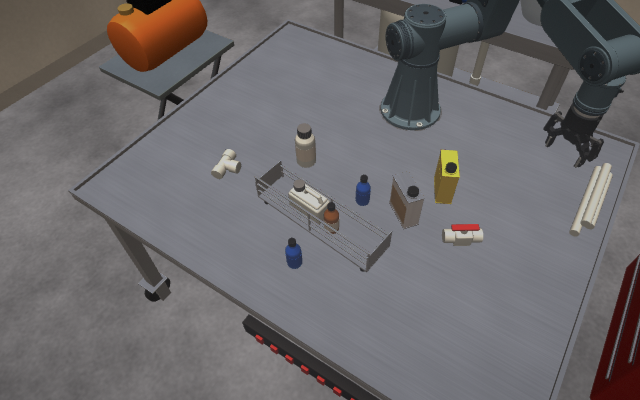

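The top view shows the rack from (240,160) to (403,177), with the slim at (304,161) and the jug at (340,168). The loose bottle is at (397,240) and the grey-topped can at (250,232) with its cap at (235,225). Look-alikes: the yellow can at (220,293), and the blue slims at (317,115) and (300,224). The buff-labelled, non-yellow can and the white round bottle are the ones I want. I'll check them in a close crop.

```bash
python3 - <<'E'
from h import *
a=load("top0")["pixels"][125:275,200:420,::-1];b=load("scene0")["pixels"][115:275,245:465,::-1]
cv2.imwrite("pics/c1.png",cv2.resize(a,None,fx=3.6,fy=3.6,interpolation=cv2.INTER_CUBIC))
cv2.imwrite("pics/c2.png",cv2.resize(b,None,fx=3.6,fy=3.6,interpolation=cv2.INTER_CUBIC))
E
```

```text
(no output)
```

View pics/c1.png

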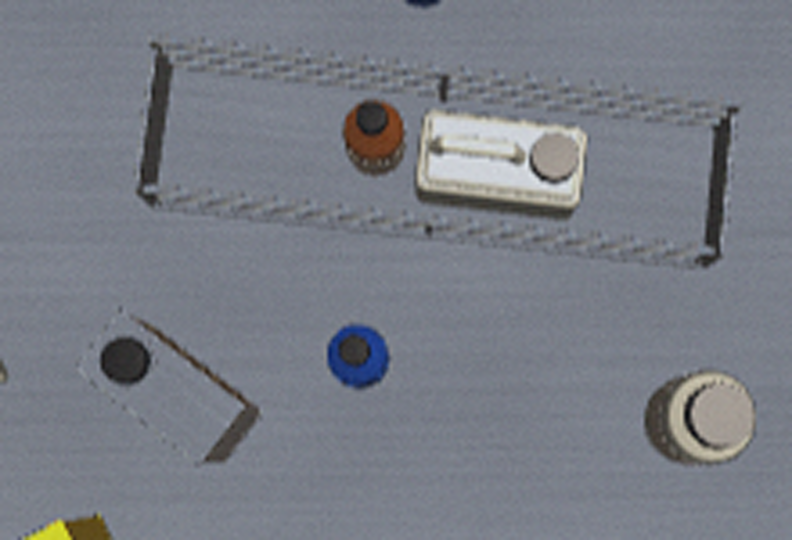

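View pics/c2.png

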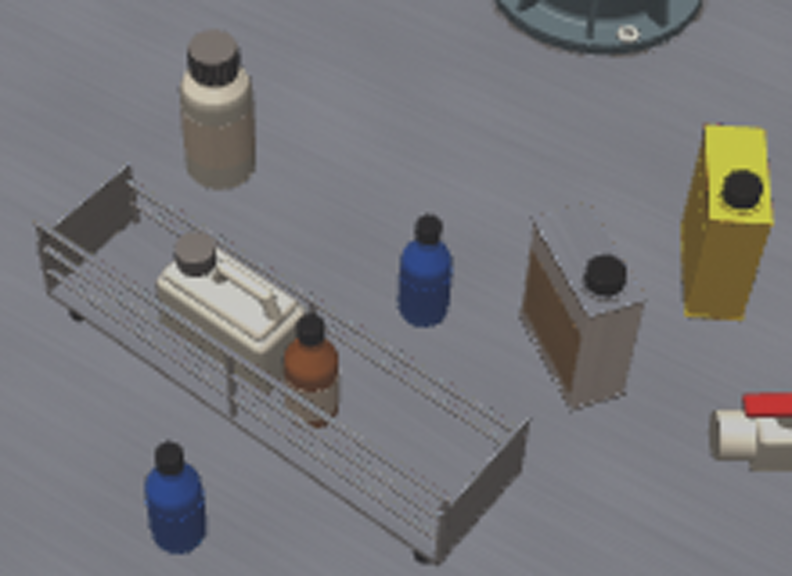

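The crop confirms it. The bottle's cap is at crop (720,415). The can has a grey top, a buff side and its cap at (125,361). The slim stands on the left (+y) side of the rack, so the wide gap there takes the can, and the bottle goes to the right (-y) of the jug.

```bash
python3 - <<'E'
from h import *
c=load("top0");s=load("scene0")
def P(u,v,z): return plane(c,200+(u+.5)/3.6-.5,125+(v+.5)/3.6-.5,z)
def S(u,v,z): return plane(s,245+(u+.5)/3.6-.5,115+(v+.5)/3.6-.5,z)
np.set_printoptions(precision=4,suppress=True)
r={k:P(u,v,.1) for k,u,v in(("LB",155,45),("LF",141,197),("RB",735,108),("RF",717,262))}
print(r)
for a,b in(("LB","RB"),("LF","RF"),("RF","RB"),("LF","LB")):d=r[a]-r[b];print(a,b,np.hypot(*d[:2]),np.degrees(np.arctan2(d[1],d[0])))
print("rackc top",sum(r.values())/4)
rs=[S(130,168,.1),S(40,228,.118),S(530,422,.1),S(440,505,.118)];print("scene corners",rs)
print("bottle cap",P(720,415,.152),S(214,45,.152))
print("can cap",P(125,361,.148),S(606,268,.148))
q=[P(*p,.13) for p in((122,310),(78,362),(205,462),(245,403))];print("can corners",np.array(q),np.mean(q,0))
for a,b in((0,3),(1,2),(0,1),(3,2)):d=q[a]-q[b];print(np.hypot(*d[:2]),np.degrees(np.arctan2(d[1],d[0])))
print("can sc",S(540,208,.13),S(643,302,.13),S(573,322,.13))
print("jugcap",P(554,157,.103),S(196,245,.103),"slimcap",P(373,117,.115),S(311,325,.115))
print("blue",P(355,350,.115),"yel",plane(c,211,284,.148))
E
```

```text
{'LB': array([0.6914, 0.2111, 0.1   ]), 'LF': array([0.5807, 0.2194, 0.1   ]), 'RB': array([ 0.6434, -0.206 ,  0.1   ]), 'RF': array([ 0.5318, -0.1899,  0.1   ])}
LB RB 0.4198676584604947 83.42773167382931
LF RF 0.4121375376611036 83.18374039824678
RF RB 0.11277565206202836 171.76003896703986
LF LB 0.11106207955694214 175.72498005963033
rackc top [0.6118 0.0086 0.1   ]
scene corners [array([ 0.5409, -0.1883,  0.1   ]), array([ 0.6474, -0.1993,  0.118 ]), array([0.5893, 0.2278, 0.1   ]), array([0.6998, 0.2116, 0.118 ])]
bottle cap [ 0.4219 -0.1794  0.152 ] [ 0.4197 -0.181   0.152 ]
can cap [0.461  0.2199 0.148 ] [0.4605 0.2209 0.148 ]
can corners [[0.4972 0.2259 0.13  ]
 [0.4617 0.2552 0.13  ]
 [0.3933 0.1679 0.13  ]
 [0.433  0.1411 0.13  ]] [0.4463 0.1975 0.13  ]
0.10633446217024203 52.85976026862613
0.1109617923865366 51.91485753274468
0.046055543513689574 -39.597106507785824
0.04791574050249339 -33.98426750100283
can sc [0.4176 0.142  0.13  ] [0.4614 0.2559 0.13  ] [0.5084 0.2189 0.13  ]
jugcap [ 0.6076 -0.0748  0.103 ] [ 0.5835 -0.088   0.103 ] slimcap [0.6347 0.0539 0.115 ] [0.6102 0.0428 0.115 ]
blue [0.4698 0.0667 0.115 ] yel [0.3207 0.2729 0.148 ]
```

move_arm(
  plan=[0.2,-0.8,0,0,0,-0.13,0.5,-1.9,0,0,0,-0.26,0.85,-3.0,0,0,0,-0.39,1.2,-4.2,0,0,0,-0.52,1.5,-5.3,0,0,0,-0.65,1.85,-6.4,0,0,0,-0.78,2.2,-7.6,0,0,0,-0.91,2.5,-8.8,0,0,0,-1.04,2.85,-9.9,0,0,0,-1.17,3.2,-11.0,0,0,0,-1.3],
  grip=85,
)

```text
time_s: 1.4
eef_pos: [0.3786, -0.0201, 0.2315]
eef_rot: [0.0, 0.75, 0.662, 0.0]
wrist_force: [0.7, 0.9, 1.0]
opening: 0.997
grasp_force: 0.0
```

move_arm(
  plan=[0.3,-1.1,0,0,0,0,0.6,-2.2,0,0,0,0,0.86,-3.23,0,0,0,0,0.86,-3.23,0,0,0,0,0.86,-3.23,0,0,0,0],
)

```text
time_s: 2.02
eef_pos: [0.421, -0.1791, 0.2307]
eef_rot: [-0.001, 0.748, 0.664, -0.0]
wrist_force: [-0.3, 0.4, 0.9]
opening: 0.995
grasp_force: 0.0
```

```bash
python3 - <<'E'
from h import *
from bench import ctrl
c=snap(ctrl,"wrist","wrist1");o=ctrl.get_obs();print(o["time_s"],o["eef_pos"],o["eef_rot"],o["opening"],c["origin"],c["attitude"])
print(proj(c,[.421,-.180,.152]),proj(c,o["eef_pos"]))
E
```

```text
2.075 [ 0.42107493 -0.17858744  0.2309052 ] [-5.95372327e-04  7.47753072e-01  6.63976647e-01  3.00350992e-05] 0.9971850618941983 [ 0.42909983 -0.11158804  0.37347777] [ 0.13546676  0.98896915 -0.05924525 -0.00887596]
[314.72505423 211.10085706] [314.59683452 260.37734545]
```

View pics/wrist1.png

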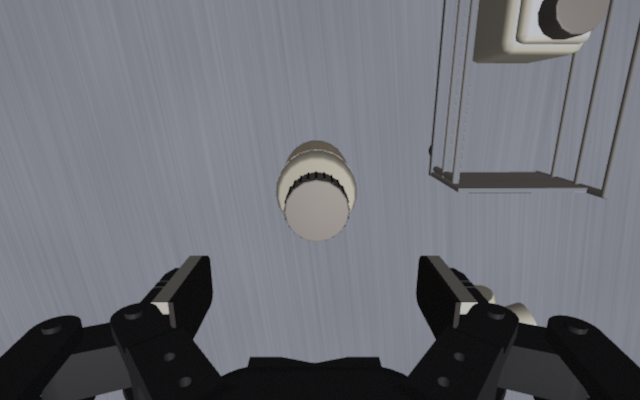

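The cap is at (317,210), within 1 mm of the prediction. The rack's right end plate shows its top edge from (458,189) to (605,196).

```bash
python3 - <<'E'
from h import *
c=load("wrist1")
np.set_printoptions(precision=4,suppress=True)
for p in((458,189,.1),(605,196,.118),(605,196,.1),(430,175,0.03),(575,17,.163)):print(p,plane(c,*p))
C=np.array([.612,.009]);
for nm,C in(("top",[.611,.009]),("sc",[.619,.013])):
  a=np.radians(-6.7);x=np.array([np.cos(a),np.sin(a)]);y=np.array([-x[1],x[0]])
  for k in((-51,-210,100),(56,-210,118),(-54,-210,30),(-54,-210,83)):print(nm,k,proj(c,np.r_[C+x*k[0]/1e3+y*k[1]/1e3,k[2]/1e3]))
E
```

```text
(458, 189, 0.1) [ 0.5367 -0.1913  0.1   ]
(605, 196, 0.118) [ 0.6405 -0.2049  0.118 ]
(605, 196, 0.1) [ 0.6554 -0.2114  0.1   ]
(430, 175, 0.03) [ 0.5363 -0.1937  0.03  ]
(575, 17, 0.163) [ 0.5764 -0.083   0.163 ]
top (-51, -210, 100) [457.0287 191.8943]
top (56, -210, 118) [606.957  197.3051]
top (-54, -210, 30) [426.5349 174.9563]
top (-54, -210, 83) [445.7106 187.0829]
sc (-51, -210, 100) [466.9404 185.9855]
sc (56, -210, 118) [618.2942 191.0287]
sc (-54, -210, 30) [434.4078 170.128 ]
sc (-54, -210, 83) [455.0242 181.4786]
```

move_arm(
  plan=[0,0,-0.5,0,0,0,0,0,-1.1,0,0,0,0,-0.02,-1.7,0,0,0,0,-0.02,-2.2,0,0,0,0,-0.02,-2.24,0,0,0,0,-0.02,-2.24,0,0,0],
)

```text
time_s: 2.82
eef_pos: [0.4219, -0.1801, 0.1201]
eef_rot: [0.0, 0.747, 0.664, 0.0]
wrist_force: [0.1, 0.7, -0.4]
opening: 0.994
grasp_force: 0.0
```

move_arm(
  plan=[0,0,0,0,0,0,0,0,0,0,0,0,0,0,0,0,0,0,0,0,0,0,0,0,0,0,0,0,0,0,0,0,0,0,0,0],
  grip=30,
)

```text
time_s: 3.58
eef_pos: [0.4222, -0.1811, 0.1203]
eef_rot: [0.001, 0.748, 0.664, 0.0]
wrist_force: [0.1, 0.8, 5.6]
opening: 0.499
grasp_force: 61.0
```

move_arm(
  plan=[0,0,0.4,0,0,0,0,0,1.0,0,0,0,0,0,1.7,0,0,0,0,0,2.3,0,0,0,0,0,2.5,0,0,0,0,0,2.5,0,0,0],
)

```text
time_s: 4.32
eef_pos: [0.4212, -0.1805, 0.2437]
eef_rot: [-0.0, 0.748, 0.664, -0.0]
wrist_force: [-0.4, 0.2, -5.7]
opening: 0.495
grasp_force: 63.1
```

```bash
python3 - <<'E'
from h import *
c=load("top0");a=np.radians(-6.7);X=np.array([np.cos(a),np.sin(a)]);Y=np.array([-X[1],X[0]]);C=np.array([.6115,.010])
def P(u,v,z):
    d=plane(c,200+(u+.5)/3.6-.5,125+(v+.5)/3.6-.5,z)[:2]-C;return (np.round([d@X*1e3,d@Y*1e3],1))
for p in((587,128,.118),(580,208,.11),(554,157,.133),(422,110,.118),(373,117,.145)):print(p,P(*p))
E
```

```text
(587, 128, 0.118) [  26.4 -104.9]
(580, 208, 0.11) [ -29.8 -106.2]
(554, 157, 0.133) [  0.  -82.9]
(422, 110, 0.118) [26.1 12.4]
(373, 117, 0.145) [11.5 44.7]
```

move_arm(
  plan=[0.4,0.1,0,0,0,0,1.1,0.22,0,0,0,0,1.8,0.36,0,0,0,0,2.5,0.5,0,0,0,0,3.1,0.62,0,0,0,0,3.44,0.69,0,0,0,0,3.44,0.69,0,0,0,0,3.44,0.69,0,0,0,0],
)

```text
time_s: 5.32
eef_pos: [0.5922, -0.1459, 0.2424]
eef_rot: [-0.002, 0.748, 0.664, -0.001]
wrist_force: [-1.3, -0.6, -4.8]
opening: 0.501
grasp_force: 63.5
```

```bash
python3 - <<'E'
from h import *
from bench import ctrl
c=snap(ctrl,"scene","scene2");a=c["pixels"][80:280,230:430,::-1]
cv2.imwrite("pics/c3.png",cv2.resize(a,None,fx=3,fy=3,interpolation=cv2.INTER_CUBIC));print(ctrl.get_obs()["eef_pos"])
E
```

```text
[ 0.59234797 -0.14605413  0.24295287]
```

View pics/c3.png

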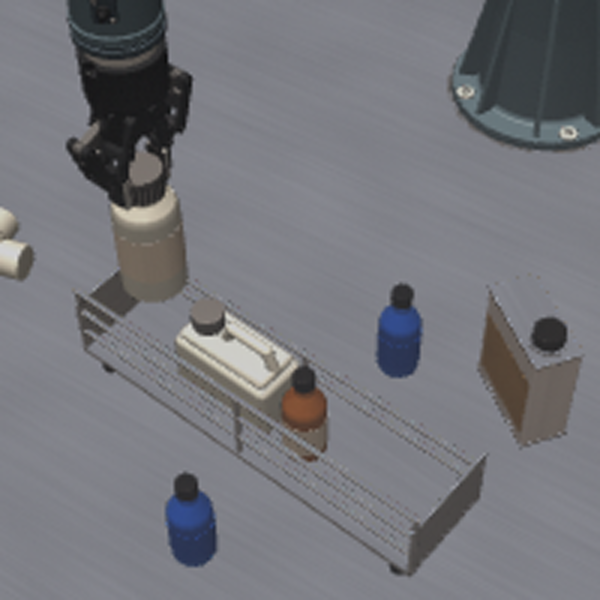

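The bottle hangs upright at crop (150,240), above the space between the jug and the end plate. Lowering now.

move_arm(
  plan=[0,0,-0.5,0,0,0,0,0,-1.0,0,0,0,0,0,-1.4,0,0,0,0,0,-1.6,0,0,0,0,0,-1.7,0,0,0,0,0,-1.76,0,0,0,0,0,-1.8,0,0,0,0,0,-1.82,0,0,0,0,0,-1.82,0,0,0],
)

```text
time_s: 6.5
eef_pos: [0.5936, -0.1462, 0.1535]
eef_rot: [0.0, 0.748, 0.664, 0.0]
wrist_force: [0.9, -0.9, -5.6]
opening: 0.496
grasp_force: 63.3
```

move_arm(
  plan=[0,0,-0.02,0,0,0,0,0,-0.04,0,0,0,0,0,-0.06,0,0,0,0,0,-0.07,0,0,0,0,0,-0.07,0,0,0],
)

```text
time_s: 7.12
eef_pos: [0.5936, -0.1461, 0.1504]
eef_rot: [0.0, 0.748, 0.664, 0.0]
wrist_force: [-1.8, 0.9, 0.1]
opening: 0.495
grasp_force: 64.1
```

move_arm(
  plan=[0,0,0,0,0,0,0,0,0,0,0,0,0,0,0,0,0,0,0,0,0.1,0,0,0,0,0,0.5,0,0,0,0,0,1.2,0,0,0,0,0,2.0,0,0,0,0,0,2.2,0,0,0],
  grip=85,
)

```text
time_s: 8.12
eef_pos: [0.5953, -0.1469, 0.265]
eef_rot: [0.004, 0.748, 0.664, 0.002]
wrist_force: [0.5, 0.8, -0.4]
opening: 0.993
grasp_force: 0.0
```

move_arm(
  plan=[-0.3,0.7,0,0,0,-0.06,-0.8,1.8,0,0,0,-0.15,-1.3,2.9,0,0,0,-0.24,-1.75,4.0,0,0,0,-0.33,-2.2,5.1,0,0,0,-0.42,-2.65,6.1,0,0,0,-0.49,-2.97,6.88,0,0,0,-0.54,-2.97,6.88,0,0,0,-0.54,-2.97,6.88,0,0,0,-0.54],
)

```text
time_s: 9.25
eef_pos: [0.4451, 0.1976, 0.2599]
eef_rot: [0.0, 0.898, 0.441, 0.0]
wrist_force: [-0.6, 0.5, -0.0]
opening: 0.995
grasp_force: 0.0
```

```bash
python3 - <<'E'
from h import *
from bench import ctrl
c=snap(ctrl,"wrist","wrist2");o=ctrl.get_obs();print(o["time_s"],o["eef_pos"],o["eef_rot"],proj(c,[.445,.198,.13]),proj(c,[.461,.220,.148]))
E
```

```text
9.3 [0.44528581 0.19721361 0.25979676] [ 1.79917454e-04  8.97902235e-01  4.40194890e-01 -6.09503641e-05] [313.74825059 190.63930934] [312.64606255 160.78326069]
```

View pics/wrist2.png

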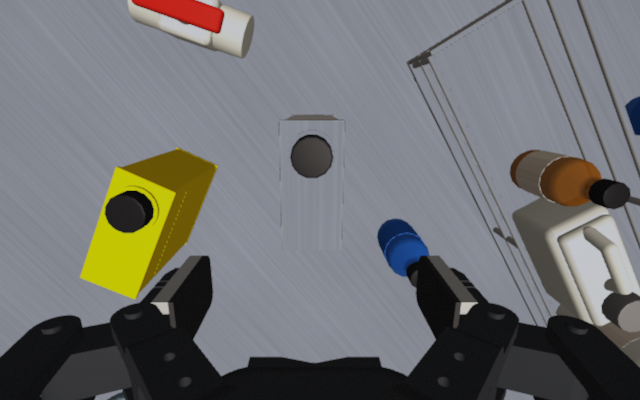

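The can is square to the gripper, with its top face spanning (281,121) to (343,249) and its cap at (311,156). The yellow can and the blue slim sit to either side of the finger paths.

```bash
python3 - <<'E'
from h import *
c=load("wrist2");np.set_printoptions(precision=4,suppress=True)
q=[plane(c,*p,.13) for p in((281,121),(345,121),(343,249),(281,249))];print(np.array(q),np.mean(q,0))
for a,b in((0,1),(1,2),(0,3)):d=q[a]-q[b];print(np.hypot(*d[:2]),np.degrees(np.arctan2(d[1],d[0])))
print("cap",plane(c,311.5,156,.148))
for p in((181,193),(212,165),(138,298)):print("yel",plane(c,*p,.13))
print("blue",plane(c,415,270,.11))
t=np.array([.445,.198]);a=np.radians(-37.7);print("fingers",t+.057*np.array([np.cos(a),np.sin(a)]),t-.057*np.array([np.cos(a),np.sin(a)]))
E
```

```text
[[0.4588 0.2569 0.13  ]
 [0.4976 0.2268 0.13  ]
 [0.4334 0.1424 0.13  ]
 [0.3918 0.1746 0.13  ]] [0.4454 0.2002 0.13  ]
0.049071791474322474 142.2854029844281
0.10607367857931839 52.752918037560995
0.10609862425028814 50.811291896313676
cap [0.4625 0.2233 0.148 ]
yel [0.3586 0.2623 0.13  ]
yel [0.394  0.2639 0.13  ]
yel [0.2619 0.2158 0.13  ]
blue [0.4699 0.0765 0.11  ]
fingers [0.4901 0.1631] [0.3999 0.2329]
```

move_arm(
  plan=[0,0.06,-0.5,0,0,0,0,0.06,-1.3,0,0,0,0,0.06,-2.1,0,0,0,0,0.06,-2.8,0,0,0,0,0.06,-3.2,0,0,0,0,0.06,-3.32,0,0,0,0,0.06,-3.32,0,0,0,0,0.06,-3.32,0,0,0],
)

```text
time_s: 10.3
eef_pos: [0.446, 0.2008, 0.0949]
eef_rot: [0.0, 0.898, 0.44, 0.001]
wrist_force: [-0.7, 0.5, -0.0]
opening: 0.992
grasp_force: 0.0
```

move_arm(
  plan=[0,0,0,0,0,0,0,0,0,0,0,0,0,0,0,0,0,0,0,0,0,0,0,0,0,0,0,0,0,0,0,0,0,0,0,0],
  grip=35,
)

```text
time_s: 11.05
eef_pos: [0.4455, 0.2012, 0.0946]
eef_rot: [0.0, 0.898, 0.44, 0.001]
wrist_force: [-1.6, 1.2, 6.2]
opening: 0.578
grasp_force: 64.0
```

move_arm(
  plan=[0,0,0.4,0,0,0,0,0,1.0,0,0,0,0,0,1.7,0,0,0,0,0,2.4,0,0,0,0,0,2.6,0,0,0,0,0,2.6,0,0,0],
)

```text
time_s: 11.8
eef_pos: [0.4445, 0.2008, 0.2228]
eef_rot: [-0.0, 0.898, 0.44, -0.0]
wrist_force: [0.6, 1.1, -6.7]
opening: 0.577
grasp_force: 64.8
```

move_arm(
  plan=[0.3,-0.1,0,0,0,0.09,0.8,-0.25,0,0,0,0.22,1.5,-0.45,0,0,0,0.36,2.2,-0.65,0,0,0,0.48,2.9,-0.85,0,0,0,0.54,3.4,-1.0,0,0,0,0.54,3.65,-1.06,0,0,0,0.54,3.65,-1.06,0,0,0,0.54,3.65,-1.06,0,0,0,0.54],
)

```text
time_s: 12.92
eef_pos: [0.6262, 0.1484, 0.2229]
eef_rot: [-0.001, 0.748, 0.664, -0.001]
wrist_force: [0.0, 0.1, -5.9]
opening: 0.573
grasp_force: 64.9
```

```bash
python3 - <<'E'
from h import *
from bench import ctrl
c=snap(ctrl,"scene","scene3");a=c["pixels"][80:280,230:430,::-1]
c=snap(ctrl,"top","top3");b=c["pixels"][110:220,220:420,::-1]
im=np.vstack([cv2.resize(a,(600,600))[150:],np.zeros((5,600,3),np.uint8)]) 
im=np.hstack([cv2.resize(a[40:],(400,320),interpolation=3),cv2.resize(b,(400,220),interpolation=3)[:,:] if 0 else cv2.copyMakeBorder(cv2.resize(b,(400,220),interpolation=3),0,100,0,0,0)])
cv2.imwrite("pics/c4.png",im);o=ctrl.get_obs();print(o["time_s"],o["eef_pos"],o["eef_rot"])
E
```

```text
13.025 [0.62658516 0.14844157 0.22368314] [-2.60243246e-04  7.47672908e-01  6.64067103e-01 -1.96205536e-04]
```

View pics/c4.png

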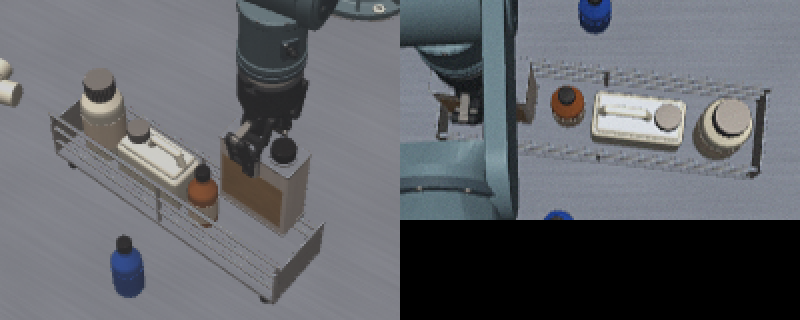

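The bottle stands upright to the right of the jug. The can hangs level, parallel to the rail, over the gap between the slim and the left end plate. Lowering it.

move_arm(
  plan=[0,0,-0.5,0,0,0,0,0,-1.0,0,0,0,0,0,-1.4,0,0,0,0,0,-1.65,0,0,0,0,0,-1.8,0,0,0,0,0,-1.87,0,0,0,0,0,-1.9,0,0,0,0,0,-1.92,0,0,0,0,0,-1.92,0,0,0],
)

```text
time_s: 14.15
eef_pos: [0.6277, 0.1479, 0.1281]
eef_rot: [0.0, 0.748, 0.664, 0.0]
wrist_force: [0.2, -0.4, -6.2]
opening: 0.574
grasp_force: 64.8
```

move_arm(
  plan=[0,0,-0.02,0,0,0,0,0,-0.03,0,0,0,0,0,-0.04,0,0,0,0,0,-0.04,0,0,0],
)

```text
time_s: 14.65
eef_pos: [0.6274, 0.1479, 0.1257]
eef_rot: [-0.0, 0.748, 0.664, -0.0]
wrist_force: [-0.4, -0.8, -6.0]
opening: 0.578
grasp_force: 64.8
```

move_arm(
  plan=[0,0,-0.01,0,0,0,0,0,-0.02,0,0,0,0,0,-0.03,0,0,0,0,0,-0.03,0,0,0],
)

```text
time_s: 15.15
eef_pos: [0.6275, 0.1478, 0.1247]
eef_rot: [0.0, 0.748, 0.664, 0.0]
wrist_force: [-2.7, -0.1, -2.2]
opening: 0.574
grasp_force: 65.2
```

Contact is starting, so I'll seat it a touch more, then release and rise.

move_arm(
  plan=[0,0,-0.01,0,0,0,0,0,-0.01,0,0,0],
)

```text
time_s: 15.4
eef_pos: [0.6275, 0.1478, 0.1246]
eef_rot: [0.0, 0.748, 0.664, 0.0]
wrist_force: [-4.7, -1.8, 3.5]
opening: 0.575
grasp_force: 66.0
```

move_arm(
  plan=[0,0,0,0,0,0,0,0,0,0,0,0,0,0,0,0,0,0,0,0,0.1,0,0,0,0,0,0.5,0,0,0,0,0,1.2,0,0,0,0,0,2.0,0,0,0,0,0,2.5,0,0,0,0,0,2.5,0,0,0],
  grip=85,
)

```text
time_s: 16.52
eef_pos: [0.6293, 0.148, 0.2532]
eef_rot: [0.002, 0.748, 0.664, 0.003]
wrist_force: [0.7, 0.3, 0.2]
opening: 0.989
grasp_force: 0.0
```

move_arm(
  plan=[-0.8,0.2,0.2,0,0,0,-1.8,0.4,0.4,0,0,0,-2.8,0.6,0.4,0,0,0,-3.8,0.8,0.4,0,0,0,-4.5,1.0,0.4,0,0,0,-4.5,1.0,0.4,0,0,0,-4.5,1.0,0.4,0,0,0],
)

```text
time_s: 17.4
eef_pos: [0.4028, 0.1978, 0.2686]
eef_rot: [0.0, 0.748, 0.664, 0.0]
wrist_force: [0.1, -0.2, 0.4]
opening: 0.998
grasp_force: 0.0
```

```bash
python3 - <<'E'
from h import *
from bench import ctrl
c=snap(ctrl,"scene","scene4");a=c["pixels"][110:310,220:520,::-1]
c=snap(ctrl,"top","top4");b=c["pixels"][100:260,150:490,::-1]
im=np.vstack([cv2.resize(a,(480,320),interpolation=3),cv2.resize(b,(480,226),interpolation=3)])
cv2.imwrite("pics/c5.png",im);o=ctrl.get_obs();print(o["time_s"],o["eef_pos"],o["wrist_force"])
E
```

```text
17.5 [0.40324281 0.19758951 0.26852875] [ 0.26144766  0.0376367  -0.46074071]
```

View pics/c5.png

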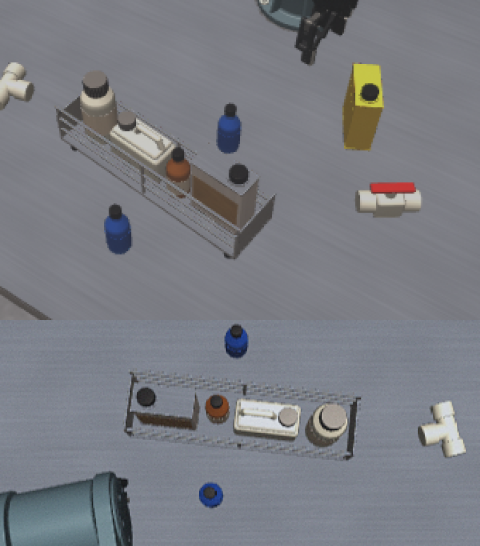

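Both containers stand upright behind the rail, the can at (168,405) and the bottle at (330,422). Everything else is untouched and the gripper is clear.

```bash
python3 -c "
from bench import ctrl
print(ctrl.hand_in())"
```

```text
the job is handed in; nothing more can be done
None
```

The bottle and the can both stand upright on the rack tray behind the rail, the can with its broad side along it; nothing else was moved, and the job was handed in at about 17.5 s.

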